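Lock the bean basket into the sample grader

TASK

Take the steel bean basket off its hook stand, lifting it up past the hook's tip before drawing it away so that the stand stays standing where it is, and lower it into the white grader's collar, its two brass lugs going down through the collar's two notches, which you may have to feel for. Then turn it a quarter turn clockwise (seen from above) until it drops into its locked position, without forcing it, and let go. Leave the cups and the spoon alone.

Things in the scene. Friction and masses are not known exactly. Their poses are not given: they have to be found in the camera images.
- basket_grip (a point): Loose steel bean basket, 0.2 to 0.4 kg, hung on the hook; z up. Point in its green grip (30 x 30 mm, 45 tall), 20 mm below the grip's top. Basket: round open can 90 mm across (76 at its foot), 50 tall, underside 158 mm below this point. The grip stands on a crossbar along y (82 mm long, 10 wide, 8 tall, top 25 mm below this point) carried by two legs at y = +-38 mm: the bail, 75 mm clear inside.
- basket_lugs (a point): Point on the basket's axis, level with the undersides of its two brass lugs, 138 mm below basket_grip. The lugs stick out of the can at +y and -y, in the plane of the bail: 12 mm wide, 8 mm thick, reaching to 60 mm from the axis. The basket is the same after half a turn.
- hook_seat (a point): Hook seat, the upper face of the hook's arm, where the basket's crossbar rests, 155 mm above the bench. z up, -x is the open side. The arm (14 mm wide, 8 thick) comes from a post at x = +81 mm; a 9 mm bump stops the crossbar at x = +16 mm. The stand is loose (1.5 kg, base 160 x 130 x 14 mm) and slides or tips if pulled.
- hook_tip (a point): Top of the hook's upturned prong (14 mm wide, 8 mm thick in x), 45 mm above the hook seat and 26 mm towards -x from it.
- grader: White sample grader fixed to the bench, 160 x 160 mm, 88 mm tall, control panel on its -x side, with a bayonet collar in its top. Origin: under its centre, on the bench; z up.
- collar_top (a point): Centre of the collar's mouth, level with its flange's top, 95 mm above the bench; axes are the grader's, not the collar's. Aluminium flange 6 mm thick, 48 to 66 mm from the axis, hole 96 mm wide, with two opposite notches (22 mm wide inside, 36 outside) for the lugs. Lugs enter with the basket yawed +45 degrees from these axes (or +225), give or take 20: the collar's own turn varies, unreported.
- collar_lock (a point): Point on the collar's axis at the floor of the locking pockets, 65 mm above the bench (grader's axes). Under the flange is a black channel, floor 73 mm above the bench, in which the lugs turn only clockwise seen from above. 90 degrees from the notches the floor has pockets 8 mm deep, with room for the lugs +-10 degrees; solid stops lie just beyond. The collar itself does not turn.
- cup_a: White ceramic cup, 80 mm across, 75 mm tall, origin under its centre; leave alone.
- cup_b: Another such white cup; leave alone.
- cup_c: A third such white cup; leave alone.
- spoon_grip (a point): Steel spoon lying on the bench, 170 mm long, this point on its handle; leave alone.
There are look-alikes about, which are no part of the job. What is shaped like the part that bears basket_grip but blue is not meant.

How it is judged:
By the outcome, as a careful person would: the job done as asked, in the order asked, and still so for the second after the job is handed in, with the robot touching nothing.
It also fails if it takes over 61 s, if anything falls off the work surface, if the arm or the gripper's body presses on something with over 40 N, if the wrist force passes 120 N, or if a joint passes its speed limit or range.

ROBOT

A 6-joint arm with a two-finger parallel gripper is mounted at the origin on the work surface. World frame = base frame: x ahead of the robot, y to its left, z up, the work surface at z = 0. Lengths are in m, angles in rad, forces in N, time in s.
With the tool pointing down it reaches from about 0.325 to 0.9 m from the base axis. Payload 3.5 kg.
Tool frame: the origin (TCP) lies at the very end of the fingers, on their centre line; the grasp point (between the pads) lies 19 mm behind it; z points along the fingers, y is the line along which they close (so a half turn about z gives the same grasp; the last joint's range is limited). The gripper opens to 85 mm and grips with 20 to 120 N. Pads are 22 mm wide; open, the fingers measure 114 mm over their backs; the gripper's body (76 mm by 85 mm) begins 54 mm behind the grasp point. The pads swing forward as they close: fully open they stand 13 mm farther back than shut.
Start: joints at [-1.297, 0.276, -0.026, 1.268, 0, 1.467], TCP at [0.23, -0.581, 0.202] pointing down, gripper open.
Joint ranges: [-3.12, 3.12], [-0.85, 1.88], [-1.08, 1.24], [-1.95, 2.15], [-1.57, 1.53], [-3.14, 3.14]. Speed limits (rad/s): [2.57, 2.57, 3.14, 3.14, 3.14, 3.14].

INTERFACE

Orientations are given as a unit quaternion [w, x, y, z].
In Python, from cell import robot, imaging, order gives the robot as it stands.
- The arm moves only by the tool play_rows, never from a script. Its argument "motion" is a list of rows, each a list of 7 numbers: the shift along the world's x, y, z scaled (see below), then the turn, a rotation vector about the world's x, y, z scaled (see below), then the opening, from 0 (shut) to 1 (fully open). In form: [[x, y, z, rx, ry, rz, jaw], ...]. A call has 1 to 20 rows; each row shifts and turns the commanded pose from where the row before left it; what a row does not reach is not made up. The controller multiplies each number of a shift by 2 cm and each number of a turn by 8 degrees. A row lasts 1/8 s, in which the tool goes at most 62.5 mm and 10.7 degrees, less where a joint would pass 70% of its speed; a pose out of reach is approached as far as the arm can. A call with a number of a shift or a turn outside -1 to 1 is refused whole. A call with a gripper value outside its range is refused whole. The fingers move at their own pace and stop on an object; "force" is the grip in N (left out, the last holds). Time passes only in rows, so rows that do not move let the fingers close. It gives the time, the measured TCP pose, the force, the opening and the grip force at its end, in the units of the state.
- robot.sense(): the state, without advancing time (a new reading comes with each control period).
- imaging.capture(name): name is "side" or "top" or "wrist"; returns the picture (384x512x3 uint8, red, green, blue); there is no depth.
- imaging.camera_model(name): a dict with "vfov" (degrees; the focal length in pixels is half the picture's height over the tangent of half this angle, whatever the lens; pixels are square), "cx", "cy" (the principal point, pixels), "view" (4x4, takes a point from world to camera coordinates); the wrist camera has in their place "T_tool_cam" (4x4, takes a point from camera to tool coordinates, whose origin is the TCP and whose axes are the flange's). Camera axes: x right, y up, looking along -z (the intrinsics and any distortion apply to the point x, -y, -z); pixel columns grow to the right and rows downward; lengths in m; the calibration is good to about 2 mm. A picture is of the moment at which its call begins: read the wrist's pose just before it. camera_model takes no time and is no camera call.
- order.hand_in(): hands the job in; it is judged then, once.
The state is a dict: "time": time; "q": joint angles; "qd": joint speeds; "effort": joint torques, N m; "ee_pos": TCP position; "tcp_rot": TCP orientation; "contact_force": force on the tool from outside, world axes, zero at the start; "ft_torque": the same for the moment, N m; "finger_gap": finger opening in m; "gripper_force": force on a finger pad.
Only numpy, scipy, OpenCV 4.12 (cv2) and the standard library are available. Lean on these libraries where they do the work, as an engineer would, in place of code of your own. Each camera call takes 0.05 s, during which the arm holds its last target. There are 200 camera calls.

## Working session

There is one attempt and no reset: what is moved stays moved. The work goes in short steps, Python scripts to look and compute and a tool call to move; the robot and the scene stay as the last step left them, time stands still between calls to the robot, and variables do not carry over. Pictures are saved under pics/ and viewed, at most 10 in all, crops included, and the job is handed in when it is done.

Besides the shell and the picture viewer there is one more tool, called after ">>>" in YAML: its name, and indented under it one key for each argument. play_rows: Moves the arm, as the interface text tells. Its arguments: {"type":"object","properties":{"motion":{"type":"array","items":{"type":"array","items":{"type":"number"}}},"force":{"type":"number"}},"required":["motion"]}

```bash
mkdir -p pics; ls; python3 - <<'E'
from cell import robot, imaging
import cv2,numpy as np
ims=[]
for n in("side","top","wrist"):
    im=imaging.capture(n);cv2.imwrite(f"pics/{n}0.png",im[:,:,::-1]);m=imaging.camera_model(n);print(n,{k:(np.round(v,4).tolist() if not isinstance(v,str) else v) for k,v in m.items()})
s=robot.sense();print(s["ee_pos"],s["tcp_rot"],s["contact_force"],s["time"])
E
```

```text
pics
side {'vfov': 42.8164, 'cx': 253.9955, 'cy': 195.9722, 'view': [[-0.7347, -0.6784, -0.0036, 0.4165], [0.4282, -0.4679, 0.7731, -0.3242], [-0.5262, 0.5664, 0.6342, -1.4642], [0.0, 0.0, 0.0, 1.0]]}
top {'vfov': 42.9632, 'cx': 248.984, 'cy': 186.0885, 'view': [[-0.0111, -0.9999, -0.01, 0.0111], [0.9985, -0.0117, 0.0532, -0.5214], [-0.0533, -0.0094, 0.9985, -1.6962], [0.0, 0.0, 0.0, 1.0]]}
wrist {'vfov': 66.4112, 'cx': 258.8527, 'cy': 191.2343, 'T_tool_cam': [[-0.0001, 0.9516, 0.3074, 0.0781], [1.0, 0.0002, -0.0004, 0.0012], [-0.0005, 0.3074, -0.9516, -0.1711], [0.0, 0.0, 0.0, 1.0]]}
[ 0.22977357 -0.5805072   0.20150917] [-8.92865420e-04  9.82307769e-01  1.87271577e-01 -7.72509808e-05] [-0.08163031 -0.01094933  0.62198169] 0.15
```

View pics/side0.png

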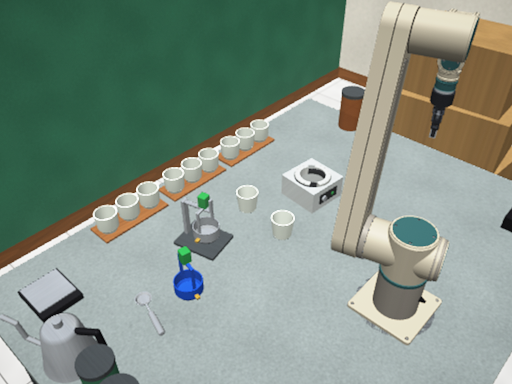

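View pics/top0.png

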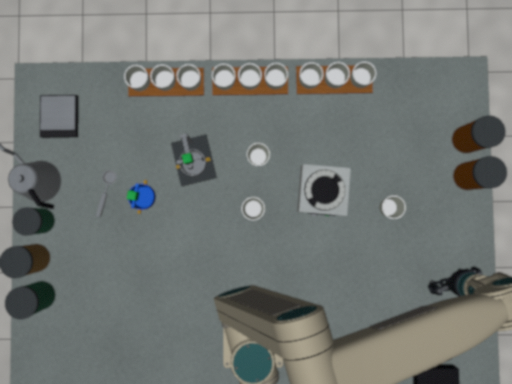

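Side view: the steel basket with the green grip hangs at (203,200) and the grader is at (312,185). Top view: grip at (188,158), grader at (325,190), cups at (258,154), (252,208) and (394,207).

```bash
cat > h.py <<'E'
import numpy as np,cv2
from scipy.spatial.transform import Rotation as R
from cell import robot, imaging
def ray(n,u,v,s=None):
    m=imaging.camera_model(n);f=192/np.tan(np.radians(m["vfov"])/2)
    d=np.array([(u-m["cx"])/f,-(v-m["cy"])/f,-1])
    if n=="wrist":
        s=s or robot.sense();q=s["tcp_rot"];T=np.eye(4);T[:3,:3]=R.from_quat([q[1],q[2],q[3],q[0]]).as_matrix();T[:3,3]=s["ee_pos"];C=T@np.array(m["T_tool_cam"])
    else: C=np.linalg.inv(np.array(m["view"]))
    return C[:3,3],C[:3,:3]@d
def onz(n,u,v,z,s=None):
    o,d=ray(n,u,v,s);return o+d*(z-o[2])/d[2]
def cross(a,b):
    (o1,d1),(o2,d2)=a,b;t=np.linalg.lstsq(np.c_[d1,-d2],o2-o1,rcond=None)[0]
    p,q=o1+d1*t[0],o2+d2*t[1];return (p+q)/2,np.linalg.norm(p-q)
def blobs(im,lo,hi,amin=8):
    h=cv2.cvtColor(im,cv2.COLOR_RGB2HSV);m=cv2.inRange(h,np.array(lo),np.array(hi))
    n,l,st,c=cv2.connectedComponentsWithStats(m);return [(c[i].round(1),st[i].tolist()) for i in range(1,n) if st[i,4]>=amin],m
E
python3 - <<'E'
from h import *
t=imaging.capture("top");s=imaging.capture("side")
for n,im in(("top",t),("side",s)):
    b,_=blobs(im,(50,150,90),(70,255,255));print(n,"green",[x for x in b if x[1][4]<400])
    b,_=blobs(im,(12,120,120),(28,255,255),3);print(n,"brass",b)
    h=cv2.cvtColor(im,cv2.COLOR_RGB2HSV)
a=cv2.resize(t[120:200,150:240],None,fx=4.4,fy=4.4,interpolation=cv2.INTER_CUBIC)
b=cv2.resize(t[150:230,280:370],None,fx=4.4,fy=4.4,interpolation=cv2.INTER_CUBIC)
cv2.imwrite("pics/crop.png",np.hstack([a,b])[:,:,::-1])
for u,v,z in((258,154,.07),(252,208,.07),(394,207,.07),(325,190,.095)):print(onz("top",u,v,z).round(3))
E
```

```text
top green [(array([186.8, 157.9]), [182, 154, 10, 9, 76]), (array([131.1, 194.9]), [127, 192, 9, 7, 48])]
top brass [(array([297.7,  69.5]), [297, 67, 3, 6, 12]), (array([324.1,  68.1]), [323, 67, 3, 4, 9]), (array([350.9,  67.1]), [350, 66, 3, 4, 9]), (array([148.2,  70.3]), [147, 69, 3, 4, 10]), (array([174.6,  70.1]), [173, 69, 4, 4, 8]), (array([236.1,  69.1]), [235, 68, 3, 4, 9]), (array([262.3,  69. ]), [261, 68, 3, 3, 6]), (array([201.6,  74.3]), [201, 72, 2, 6, 9]), (array([262.3,  80.6]), [261, 77, 3, 7, 13]), (array([332.7,  89.1]), [298, 81, 74, 12, 358]), (array([348.2,  81.4]), [347, 80, 3, 4, 5]), (array([177.8,  84. ]), [177, 83, 3, 3, 4]), (array([165.2,  91.3]), [129, 82, 74, 13, 351]), (array([248.6,  90.3]), [213, 85, 75, 9, 355]), (array([207.3, 159.1]), [206, 158, 4, 3, 9]), (array([177.4, 166.2]), [177, 165, 2, 3, 5]), (array([145.5, 181.5]), [145, 181, 2, 2, 4]), (array([138.8, 211.4]), [138, 211, 3, 2, 5])]
side green [(array([202.6, 199.7]), [198, 193, 11, 16, 118]), (array([184.2, 254.8]), [178, 246, 13, 18, 167])]
side brass [(array([462.7, 100.2]), [393, 19, 119, 152, 9835]), (array([501.3,  63.7]), [501, 63, 2, 2, 3]), (array([352.3,  76.8]), [338, 68, 29, 19, 254]), (array([351.2, 107.3]), [344, 99, 15, 18, 177]), (array([348., 130.]), [347, 130, 3, 1, 3]), (array([245.5, 152.2]), [219, 137, 55, 29, 314]), (array([504.5, 161.4]), [494, 147, 18, 27, 201]), (array([192.1, 184.2]), [159, 166, 67, 35, 444]), (array([129.2, 222. ]), [91, 200, 77, 43, 589]), (array([197. , 239.9]), [195, 238, 5, 5, 16]), (array([196.9, 296.1]), [195, 294, 5, 5, 18])]
[ 0.627 -0.027  0.07 ]
[ 0.444 -0.005  0.07 ]
[ 0.442 -0.484  0.07 ]
[ 0.501 -0.249  0.095]
```

View pics/crop.png

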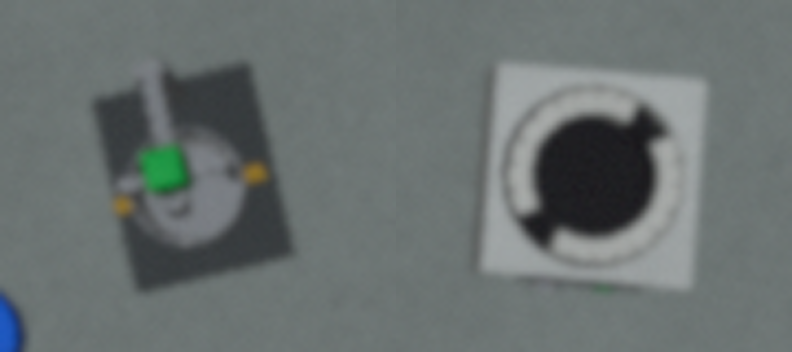

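Crop: stand base corners at (95,100), (248,63), (293,252), (138,292). Lugs are at (122,206) and (256,174), and the collar notches at (652,124) and (540,228).

```bash
python3 - <<'E'
from h import *
c1=lambda u,v:(150+u/4.4,120+v/4.4)
c2=lambda u,v:(280+(u-396)/4.4,150+v/4.4)
p,e=cross(ray("top",186.8,157.9),ray("side",202.6,199.7));print("grip",p.round(4),e, onz("top",186.8,157.9,.203))
L=[onz("top",*c1(*a),.058) for a in((122,206),(256,174))];d=L[0]-L[1];print("lugs",L,"yaw",np.degrees(np.arctan2(-d[0],d[1])))
B=[onz("top",*c1(*a),.014) for a in((95,100),(248,63),(293,252),(138,292))];print("base c",np.mean(B,0),[np.degrees(np.arctan2(*(x[[1,0]]))) for x in(B[0]-B[3],B[1]-B[2])])
G=[onz("top",*c2(*a),.088) for a in((498,63),(706,80),(692,289),(480,271))];print("grader c",np.mean(G,0),[np.degrees(np.arctan2(*(x[[1,0]]))) for x in(G[0]-G[3],G[1]-G[2])])
N=[onz("top",*c2(*a),.093) for a in((652,124),(540,228))];d=N[0]-N[1];print("notch",N,np.mean(N,0),np.degrees(np.arctan2(d[1],d[0]))+90)
print(robot.sense()["time"])
E
```

```text
grip [0.6036 0.1988 0.19  ] 4.444569002934311e-05 [0.60208128 0.19702913 0.203     ]
lugs [array([0.58815428, 0.24815482, 0.058     ]), array([0.61190826, 0.14353334, 0.058     ])] yaw 12.791963213255956
base c [0.61530345 0.19769715 0.014     ] [np.float64(12.385946489988335), np.float64(12.921475515782303)]
grader c [ 0.50188909 -0.24979324  0.088     ] [np.float64(-5.896777312590685), np.float64(-5.07982004214854)]
notch [array([ 0.54026643, -0.29381673,  0.093     ]), array([ 0.46232678, -0.20749061,  0.093     ])] [ 0.50129661 -0.25065367  0.093     ] 42.07734493920628
0.25
```

>>> play_rows:
  motion:
    - [0,0,1,0,0,0,1]
    - [0,0.3,1,0,0,0.5,1]
    - [0.4,1,1,0,0,1,1]
    - [0.4,1,1,0,0,1,1]
    - [0.4,1,1,0,0,1,1]
    - [0.4,1,0.5,0,0,1,1]
    - [0.4,1,0,0,0,1,1]
    - [0.4,1,0,0,0,1,1]
    - [0.5,1,0,0,0,1,1]
    - [0.5,1,0,0,0,1,1]
    - [0.5,1,0,0,0,1,1]
    - [0.5,1,0,0,0,1,1]
    - [0.5,1,0,0,0,1,1]
    - [0.5,1,0,0,0,1,1]
    - [0.5,1,0,0,0,1,1]
    - [0.5,1,0,0,0,1,1]
    - [0.5,1,0,0,0,1,1]
    - [0.5,1,0,0,0,1,1]
    - [0.5,1,0,0,0,1,1]
    - [0.5,1,0,0,0,1,1]

```text
time: 2.75
ee_pos: [0.3981, -0.2144, 0.3124]
tcp_rot: [0.0, 0.088, 0.996, 0.0]
contact_force: [0.9, -0.1, -0.2]
finger_gap: 0.0855
gripper_force: 0.0
```

>>> play_rows:
  motion:
    - [0.5,1,0,0,0,0,1]
    - [0.5,1,0,0,0,0,1]
    - [0.5,1,0,0,0,0,1]
    - [0.5,1,0,0,0,0,1]
    - [0.5,1,0,0,0,0,1]
    - [0.5,1,0,0,0,0,1]
    - [0.5,1,0,0,0,0,1]
    - [0.5,1,0,0,0,0,1]
    - [0.5,1,0,0,0,0,1]
    - [0.5,1,0,0,0,0,1]
    - [0.5,1,0,0,0,0,1]
    - [0.5,1,0,0,0,0,1]
    - [0.5,1,0,0,0,0,1]
    - [0.5,1,0,0,0,0,1]
    - [0.5,1,0,0,0,0,1]
    - [0.5,1,0,0,0,0.5,1]
    - [0.5,1,0,0,0,0.85,1]
    - [0.5,1,0,0,0,0.5,1]
    - [0.5,1,0,0,0,0.5,1]
    - [0.5,1,0,0,0,0.5,1]

```text
time: 5.25
ee_pos: [0.5985, 0.1861, 0.3123]
tcp_rot: [-0.0, -0.11, 0.994, -0.0]
contact_force: [0.2, 0.4, -0.5]
finger_gap: 0.0855
gripper_force: 0.0
```

```bash
python3 - <<'E'
from h import *
s=robot.sense();im=imaging.capture("wrist");cv2.imwrite("pics/w1.png",im[:,:,::-1])
b,m=blobs(im,(50,150,60),(70,255,255),200);print(b)
for c,st in b:print(onz("wrist",*c,.208,s))
h=cv2.cvtColor(im,cv2.COLOR_RGB2HSV)
m=cv2.inRange(h,np.array((50,150,140)),np.array((70,255,255)))
cs,_=cv2.findContours(m,0,2);c=max(cs,key=cv2.contourArea);r=cv2.minAreaRect(c);P=cv2.boxPoints(r);print(r,[onz("wrist",*p,.208,s).round(4) for p in P])
print(s["ee_pos"],s["tcp_rot"],s["contact_force"],s["time"])
E
```

```text
[(array([455.9, 108.6]), [432, 94, 46, 33, 730])]
[0.49260518 0.34342548 0.208     ]
((468.7000427246094, 111.60000610351562), (19.677398681640625, 26.385601043701172), 26.56505012512207) [array([0.5015, 0.3456, 0.208 ]), array([0.4801, 0.3473, 0.208 ]), array([0.4836, 0.366 , 0.208 ]), array([0.5053, 0.3647, 0.208 ])]
[0.59847731 0.18611934 0.31225367] [-5.89688736e-05 -1.10288598e-01  9.93899603e-01 -3.64993697e-05] [ 0.19943169  0.42742572 -0.52900448] 5.25
```

View pics/w1.png

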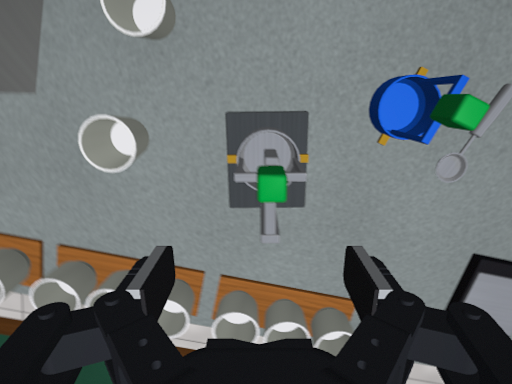

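Wrist: the steel basket's green grip is at about (272,184), the prong is at (270,155), the lugs are at (232,159) and (304,158), and the blue look-alike is off to the right at (405,105).

```bash
python3 - <<'E'
from h import *
s=robot.sense();im=imaging.capture("wrist")
b,m=blobs(im[140:230,220:330],(40,120,100),(80,255,255),20);print(b, im[172,272],im[195,272])
for n,u,v,z in(("gripbox c z.185",272,184,.188),("lugL",231.5,159,.058),("lugR",304.5,158,.058),("prong",270,152,.2)):print(n,onz("wrist",u,v,z,s).round(4))
# columns of grip
g=im[140:230,220:330].astype(int);mm=(g[...,1]-g[...,0]>60)&(g[...,1]-g[...,2]>60)
ys,xs=np.where(mm);x0,x1,y0,y1=xs.min()+220,xs.max()+220,ys.min()+140,ys.max()+140;print(x0,x1,y0,y1)
for r in range(y0,y1+1,3):print(r,np.where(mm[r-140])[0][[0,-1]]+220,im[r,272])
E
```

```text
[(array([48. , 45.5]), [34, 32, 29, 28, 800])] [  4 111  44] [  8 165  68]
gripbox c z.185 [0.6048 0.2025 0.188 ]
lugL [0.6171 0.1501 0.058 ]
lugR [0.5918 0.2543 0.058 ]
prong [0.5704 0.1916 0.2   ]
254 282 172 199
172 [256 281] [  4 111  44]
175 [254 282] [ 26 171  76]
178 [254 282] [ 26 174  78]
181 [254 282] [ 24 173  77]
184 [254 282] [ 22 172  76]
187 [254 282] [ 20 171  74]
190 [254 282] [ 15 169  72]
193 [254 282] [ 13 167  71]
196 [254 282] [  8 166  70]
199 [257 279] [ 31 127  59]
```

>>> play_rows:
  motion:
    - [0.22,0.65,-0.6,0,0,0,1]
    - [0,0,-1,0,0,0,1]
    - [0,0,-1,0,0,0,1]
    - [0,0,-1,0,0,0,1]
    - [0,0,-1,0,0,0,1]
    - [0,0,-1,0,0,0,1]
    - [0,0,-1,0,0,0,1]
    - [0,0,-0.45,0,0,0,1]
    - [0,0,0,0,0,0,1]

```text
time: 6.48
ee_pos: [0.6016, 0.1977, 0.1704]
tcp_rot: [-0.001, -0.108, 0.994, -0.0]
contact_force: [-0.2, -0.3, 0.3]
finger_gap: 0.0854
gripper_force: 0.0
```

```bash
python3 - <<'E'
from h import *
im=imaging.capture("wrist");cv2.imwrite("pics/w2.png",im[:,:,::-1])
E
```

```text
(no output)
```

View pics/w2.png

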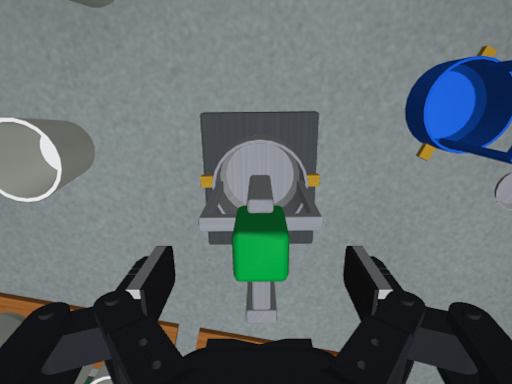

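The open fingers straddle the green grip, which is centred at (260,250). The prong is at (260,190), clear of the fingers. Closing now, then lifting slightly.

>>> play_rows:
  motion:
    - [0,0,0,0,0,0,0.2]
    - [0,0,0,0,0,0,0.2]
    - [0,0,0,0,0,0,0.2]
    - [0,0,0,0,0,0,0.2]
    - [0,0,0,0,0,0,0.2]
    - [0,0,0,0,0,0,0.2]
    - [0,0,0.1,0,0,0,0.2]
    - [0,0,0.2,0,0,0,0.2]
    - [0,0,0.2,0,0,0,0.2]
    - [0,0,0,0,0,0,0.2]
  force: 60

```text
time: 7.78
ee_pos: [0.6025, 0.1979, 0.1815]
tcp_rot: [0.0, -0.108, 0.994, 0.0]
contact_force: [-0.6, 1.0, -3.2]
finger_gap: 0.0277
gripper_force: 59.3
```

>>> play_rows:
  motion:
    - [0,0,0.4,0,0,0,0.2]
    - [0,0,0.6,0,0,0,0.2]
    - [0,0,0.6,0,0,0,0.2]
    - [0,0,0.4,0,0,0,0.2]
    - [0,0,0.15,0,0,0,0.2]
    - [0,0,0,0,0,0,0.2]

```text
time: 8.52
ee_pos: [0.6024, 0.1979, 0.2246]
tcp_rot: [0.0, -0.108, 0.994, 0.0]
contact_force: [-0.2, -0.2, -2.9]
finger_gap: 0.0279
gripper_force: 59.4
```

```bash
python3 - <<'E'
from h import *
im=imaging.capture("wrist");sd=imaging.capture("side")[170:270,150:260]
cv2.imwrite("pics/w3.png",np.hstack([cv2.resize(im,(400,300)),cv2.resize(sd,(330,300),interpolation=cv2.INTER_CUBIC)])[:,:,::-1])
E
```

```text
(no output)
```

View pics/w3.png

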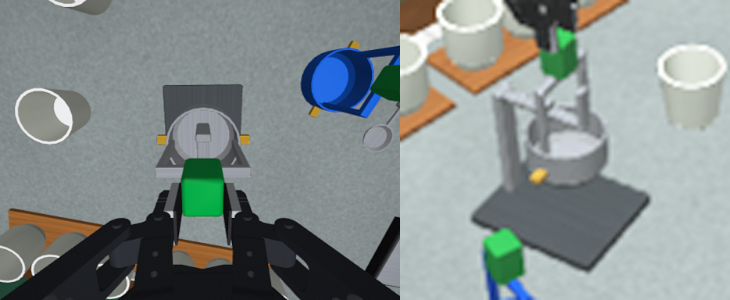

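The basket is lifted level in the grip with its crossbar above the prong, and the arm still passes through the bail. Drawing it out along the stand's −x.

>>> play_rows:
  motion:
    - [-0.2,-0.045,0,0,0,0,0.2]
    - [-0.39,-0.09,0,0,0,0,0.2]
    - [-0.58,-0.135,0,0,0,0,0.2]
    - [-0.68,-0.155,0,0,0,0,0.2]
    - [-0.68,-0.155,0,0,0,0,0.2]
    - [-0.68,-0.155,0,0,0,0,0.2]
    - [-0.68,-0.155,0,0,0,0,0.2]
    - [-0.68,-0.155,0,0,0,0,0.2]
    - [-0.68,-0.155,0,0,0,0,0.2]
    - [-0.4,-0.09,0.2,0,0,0,0.2]

```text
time: 9.88
ee_pos: [0.488, 0.1718, 0.2282]
tcp_rot: [-0.001, -0.108, 0.994, -0.0]
contact_force: [0.1, -0.4, -4.1]
finger_gap: 0.0278
gripper_force: 59.4
```

>>> play_rows:
  motion:
    - [0,-0.3,0.6,0,0,0,0.2]
    - [0,-0.6,0.8,0,0,0.2,0.2]
    - [0,-0.9,0.8,0,0,0.25,0.2]
    - [0,-1,0.6,0,0,0.25,0.2]
    - [0,-1,0.3,0,0,0.25,0.2]
    - [0,-1,0,0,0,0.25,0.2]
    - [0,-1,0,0,0,0.25,0.2]
    - [0,-1,0,0,0,0.25,0.2]
    - [0,-1,0,0,0,0.25,0.2]
    - [0,-1,0,0,0,0.25,0.2]
    - [0,-1,0,0,0,0.25,0.2]
    - [0.1,-1,0,0,0,0.25,0.2]
    - [0.1,-1,0,0,0,0.25,0.2]
    - [0.1,-1,0,0,0,0.25,0.2]
    - [0.1,-1,0,0,0,0.25,0.2]
    - [0.1,-1,0,0,0,0.25,0.2]
    - [0.1,-1,0,0,0,0.25,0.2]
    - [0.1,-0.9,0,0,0,0,0.2]
    - [0,-0.7,0,0,0,0,0.2]
    - [0,-0.2,0,0,0,0,0.2]

```text
time: 12.38
ee_pos: [0.5034, -0.1809, 0.2905]
tcp_rot: [0.0, -0.374, 0.927, -0.0]
contact_force: [-0.1, 0.9, -3.2]
finger_gap: 0.0278
gripper_force: 59.5
```

```bash
python3 - <<'E'
from h import *
s=robot.sense();im=imaging.capture("wrist");cv2.imwrite("pics/w4.png",im[:,:,::-1]);cv2.imwrite("pics/t4.png",imaging.capture("top")[:,:,::-1])
print(s["ee_pos"],s["tcp_rot"],s["contact_force"],s["time"])
E
```

```text
[ 0.50344482 -0.1808573   0.29054869] [ 7.38541694e-05 -3.73909545e-01  9.27465173e-01 -1.45423212e-05] [-0.06109937  0.89659589 -3.24603253] 12.375
```

View pics/w4.png

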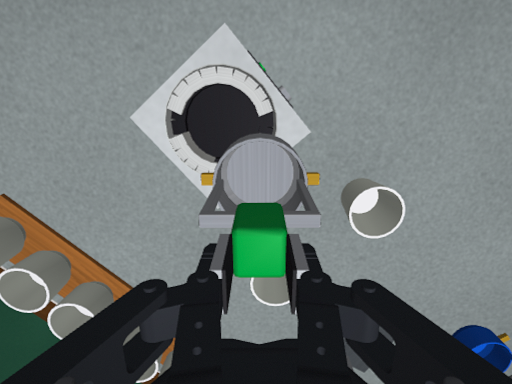

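The basket is held with its lugs at (207,179) and (313,179). The collar hole is centred near (221,120), with a notch on its left at (178,122) and the other near (268,122).

```bash
python3 - <<'E'
from h import *
s=robot.sense();im=cv2.cvtColor(cv2.imread("pics/w4.png"),cv2.COLOR_BGR2GRAY).astype(np.float32)
m=imaging.camera_model("wrist");f=192/np.tan(np.radians(m["vfov"])/2)
q=s["tcp_rot"];T=np.eye(4);T[:3,:3]=R.from_quat([q[1],q[2],q[3],q[0]]).as_matrix();T[:3,3]=s["ee_pos"];W=np.linalg.inv(T@np.array(m["T_tool_cam"]))
def pr(P):
    c=P@W[:3,:3].T+W[:3,3];return m["cx"]+f*c[:,0]/-c[:,2],m["cy"]-f*c[:,1]/-c[:,2]
smp=lambda P:cv2.remap(im,*[a.astype(np.float32).reshape(1,-1) for a in pr(P)],cv2.INTER_LINEAR)[0]
c=np.array([.5015,-.25]);A=np.radians(np.arange(0,360,5))
for it in range(4):
    E=[]
    for a in A:
        r=np.arange(.036,.060,.0005);P=np.c_[c[0]+r*np.cos(a),c[1]+r*np.sin(a),0*r+.095];v=smp(P);i=np.argmax(np.diff(v))
        u,w=pr(P[i:i+1])
        if np.diff(v)[i]>15 and not(w[0]>128):E.append(P[i,:2])
    E=np.array(E);M=np.c_[2*E,np.ones(len(E))];x=np.linalg.lstsq(M,(E**2).sum(1),rcond=None)[0];c=x[:2];rr=np.sqrt(x[2]+c@c)
    print(c,rr,len(E),np.std(np.linalg.norm(E-c,axis=1)))
for r in(.052,.056,.060):
    D=np.arange(-90,271,3);v=smp(np.c_[c[0]+r*np.cos(np.radians(D)),c[1]+r*np.sin(np.radians(D)),0*D+.095])
    print(r,[(int(d),int(b)) for d,b in zip(D,v) if b<110])
for u in((207,179),(313,179)):print(onz("wrist",*u,.2905-.140+.028,s))
# check projection of tool axis at lug height
E
```

```text
[ 0.50911331 -0.24428578] 0.05311176747625516 35 0.0024064531480291053
[ 0.50926815 -0.24443297] 0.05303576346247636 31 0.0025520103014878446
[ 0.50797884 -0.24505907] 0.05185359439492688 30 0.0023611971347267074
[ 0.506859   -0.24525666] 0.05096666546922046 29 0.0018344960848593014
0.052 [(-63, 31), (-60, 33), (-57, 31), (-54, 32), (-51, 33), (-48, 32), (-45, 33), (-42, 31), (-39, 62), (39, 109), (42, 77), (123, 88), (126, 81), (129, 48), (132, 41), (135, 41), (138, 42), (141, 42), (144, 42), (147, 41), (150, 54), (195, 106), (204, 94), (207, 70), (210, 61), (213, 99), (216, 83), (219, 96), (222, 91), (225, 76), (228, 103)]
0.056 [(-66, 100), (-63, 31), (-60, 31), (-57, 53), (-54, 32), (-51, 31), (-48, 32), (-45, 31), (-42, 30), (-39, 61), (39, 92), (42, 81), (123, 86), (126, 81), (129, 47), (132, 43), (135, 43), (138, 42), (141, 42), (144, 42), (147, 41), (150, 44)]
0.06 [(-66, 56), (-63, 60), (-60, 64), (-57, 101), (-54, 78), (-51, 98), (-48, 100), (-45, 107), (-42, 106), (-39, 105), (24, 71), (27, 104), (39, 79), (42, 79), (123, 94), (126, 81), (129, 48), (132, 43), (135, 36), (138, 43), (141, 42), (144, 43), (147, 42), (150, 35)]
[ 0.5389321  -0.21906908  0.1785    ]
[ 0.46536175 -0.14274735  0.1785    ]
```

>>> play_rows:
  motion:
    - [0,-0.5,0,0,0,0,0.2]
    - [0,-0.9,0,0,0,0,0.2]
    - [0,-0.9,-0.3,0,0,0,0.2]
    - [0,-0.8,-0.5,0,0,0,0.2]
    - [0,-0.33,-0.5,0,0,0,0.2]
    - [0,0,-0.5,0,0,0,0.2]
    - [0,0,-0.5,0,0,0,0.2]
    - [0,0,-0.3,0,0,0,0.2]
    - [0,0,-0.25,0,0,0,0.2]
    - [0,0,-0.2,0,0,0,0.2]
    - [0,0,-0.2,0,0,0,0.2]
    - [0,0,0,0,0,0,0.2]

```text
time: 13.98
ee_pos: [0.5032, -0.2484, 0.2251]
tcp_rot: [-0.0, -0.375, 0.927, 0.0]
contact_force: [0.2, 0.5, -2.9]
finger_gap: 0.0278
gripper_force: 59.5
```

```bash
python3 - <<'E'
from h import *
s=robot.sense();im=imaging.capture("wrist")[60:300,120:440]
t=imaging.capture("side")[140:230,260:360]
cv2.imwrite("pics/w5.png",np.hstack([cv2.resize(im,(480,360)),cv2.resize(t,(320,360),interpolation=cv2.INTER_CUBIC)])[:,:,::-1])
print(s["ee_pos"],s["contact_force"],s["ft_torque"],s["time"])
E
```

```text
[ 0.50319075 -0.24843493  0.22509522] [ 0.16738385  0.45385053 -2.90701374] [ 0.04569262 -0.03086046  0.05496104] 13.975
```

View pics/w5.png

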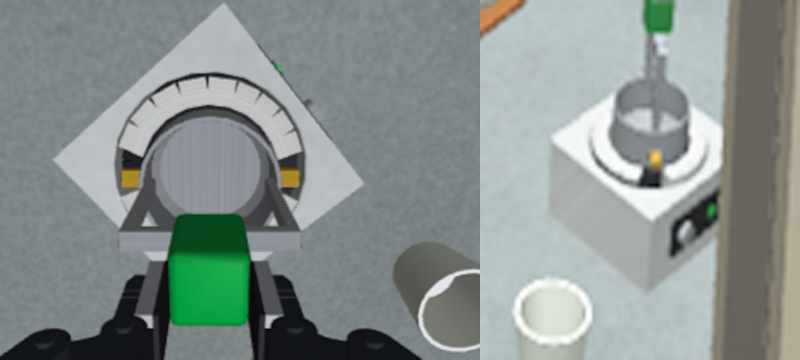

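Both lugs sit over the notches at (130,178) and (290,178), centred on the collar in both views. Lowering slowly.

>>> play_rows:
  motion:
    - [0,-0.05,-0.2,0,0,0,0.2]
    - [0,0,-0.2,0,0,0,0.2]
    - [0,0,-0.2,0,0,0,0.2]
    - [0,0,-0.1,0,0,0,0.2]
    - [0,0,0,0,0,0,0.2]

```text
time: 14.7
ee_pos: [0.5032, -0.2494, 0.2111]
tcp_rot: [-0.0, -0.375, 0.927, 0.0]
contact_force: [0.7, -0.1, -2.5]
finger_gap: 0.0277
gripper_force: 59.5
```

>>> play_rows:
  motion:
    - [0,0,-0.2,0,0,0,0.2]
    - [0,0,-0.2,0,0,0,0.2]
    - [0,0,-0.2,0,0,0,0.2]
    - [0,0,-0.15,0,0,0,0.2]
    - [0,0,0,0,0,0,0.2]

```text
time: 15.32
ee_pos: [0.5032, -0.2494, 0.1961]
tcp_rot: [-0.0, -0.375, 0.927, 0.0]
contact_force: [1.0, 0.5, -3.0]
finger_gap: 0.0281
gripper_force: 59.5
```

>>> play_rows:
  motion:
    - [0,0,-0.05,0,0,0,0.2]
    - [0,0,-0.05,0,0,0,0.2]
    - [0,0,0,0,0,0,0.2]

```text
time: 15.7
ee_pos: [0.5036, -0.2495, 0.1956]
tcp_rot: [0.0, -0.375, 0.927, -0.0]
contact_force: [-1.9, 2.0, 5.3]
finger_gap: 0.0279
gripper_force: 60.3
```

>>> play_rows:
  motion:
    - [0,0,0.08,0,0,0,0.2]
    - [0,0,0,0,0,-0.4,0.2]
    - [0,0,0,0,0,-0.6,0.2]
    - [0,0,0,0,0,-0.6,0.2]
    - [0,0,0,0,0,-0.6,0.2]
    - [0,0,0,0,0,-0.3,0.2]
    - [0,0,0,0,0,0,0.2]

```text
time: 16.58
ee_pos: [0.5037, -0.2497, 0.1956]
tcp_rot: [0.0, -0.208, 0.978, -0.0]
contact_force: [1.2, 0.1, -1.8]
finger_gap: 0.0279
gripper_force: 59.6
```

```bash
python3 - <<'E'
from h import *
s=robot.sense();q=s["tcp_rot"];print(s["ee_pos"],s["contact_force"],s["ft_torque"],np.degrees(2*np.arctan2(q[2],q[1])))
E
```

```text
[ 0.50366327 -0.24968229  0.19558739] [ 1.247       0.14209339 -1.77871129] [ 0.04628921 -0.1762459   0.02324829] 204.02148414949974
```

>>> play_rows:
  motion:
    - [0,0,0,0,0,-0.5,0.2]
    - [0,0,0,0,0,-0.7,0.2]
    - [0,0,0,0,0,-0.7,0.2]
    - [0,0,0,0,0,-0.7,0.2]
    - [0,0,0,0,0,-0.7,0.2]
    - [0,0,0,0,0,-0.7,0.2]
    - [0,0,0,0,0,-0.7,0.2]
    - [0,0,0,0,0,-0.7,0.2]
    - [0,0,0,0,0,-0.7,0.2]
    - [0,0,0,0,0,-0.6,0.2]
    - [0,0,0,0,0,-0.4,0.2]
    - [0,0,0,0,0,0,0.2]

```text
time: 18.08
ee_pos: [0.5035, -0.2495, 0.1957]
tcp_rot: [0.0, 0.282, 0.959, 0.0]
contact_force: [0.4, 1.0, -1.7]
finger_gap: 0.0281
gripper_force: 59.6
```

```bash
cat > st.py <<'E'
from h import *
s=robot.sense();q=s["tcp_rot"];print(s["ee_pos"],s["contact_force"],s["ft_torque"],np.degrees(2*np.arctan2(q[2],q[1])),s["time"])
E
python3 st.py
```

```text
[ 0.50348895 -0.24950572  0.19574919] [ 0.41036299  1.0131427  -1.65147715] [ 0.13349111 -0.14560253  0.05341378] 147.26022342330725 18.075
```

>>> play_rows:
  motion:
    - [0,0,0,0,0,-0.4,0.2]
    - [0,0,0,0,0,-0.5,0.2]
    - [0,0,0,0,0,-0.5,0.2]
    - [0,0,0,0,0,-0.26,0.2]
    - [0,0,-0.05,0,0,0,0.2]
    - [0,0,-0.05,0,0,0,0.2]
    - [0,0,-0.05,0,0,0,0.2]
    - [0,0,0,0,0,0,0.2]

```text
time: 19.08
ee_pos: [0.5032, -0.2495, 0.1929]
tcp_rot: [-0.0, 0.391, 0.92, -0.0]
contact_force: [1.0, -0.3, -3.5]
finger_gap: 0.0281
gripper_force: 59.5
```

```bash
python3 st.py
```

```text
[ 0.50324071 -0.24954376  0.19286561] [ 1.03568792 -0.31898596 -3.49839914] [ 0.01927408  0.03839624 -0.00980886] 133.9231400579397 19.075
```

It has started down into the pockets without resistance. Continuing.

>>> play_rows:
  motion:
    - [0,0,-0.1,0,0,0,0.2]
    - [0,0,-0.1,0,0,0,0.2]
    - [0,0,-0.05,0,0,0,0.2]
    - [0,0,0,0,0,0,0.2]

```text
time: 19.58
ee_pos: [0.5033, -0.2495, 0.1879]
tcp_rot: [-0.0, 0.391, 0.92, 0.0]
contact_force: [0.4, -0.2, -3.2]
finger_gap: 0.0278
gripper_force: 59.5
```

>>> play_rows:
  motion:
    - [0,0,-0.04,0,0,0,0.2]
    - [0,0,-0.02,0,0,0,0.2]
    - [0,0,0,0,0,0,0.2]

```text
time: 19.95
ee_pos: [0.5039, -0.2497, 0.1876]
tcp_rot: [0.001, 0.391, 0.92, 0.0]
contact_force: [0.4, 1.6, 0.9]
finger_gap: 0.0277
gripper_force: 60.0
```

```bash
python3 st.py
```

```text
[ 0.50387764 -0.24970952  0.18755441] [0.39222866 1.55975771 0.87106175] [0.18894091 0.07844236 0.01416307] 133.91308235213583 19.95
```

Seated: it dropped 8 mm onto the pocket floor. Releasing and going straight up.

>>> play_rows:
  motion:
    - [0,0,0.02,0,0,0,0.5]
    - [0,0,0,0,0,0,0.7]
    - [0,0,0,0,0,0,0.9]
    - [0,0,0,0,0,0,0.9]
    - [0,0,0.3,0,0,0,0.9]
    - [0,0,0.7,0,0,0,0.9]
    - [0,0,1,0,0,0,0.9]
    - [0,0,1,0,0,0,0.9]
    - [0,0,1,0,0,0,0.9]
    - [0,0,1,0,0,0,0.9]
    - [0,0,1,0,0,0,0.9]
    - [0,0,0,0,0,0,0.9]
    - [0,0,0,0,0,0,0.9]

```text
time: 21.58
ee_pos: [0.5032, -0.2495, 0.3071]
tcp_rot: [-0.0, 0.391, 0.92, 0.0]
contact_force: [0.2, 0.3, 0.2]
finger_gap: 0.0772
gripper_force: 0.0
```

```bash
python3 - <<'E'
from h import *
w=cv2.resize(imaging.capture("wrist"),(400,300));t=cv2.resize(imaging.capture("side")[120:270,130:380],(400,300))
cv2.imwrite("pics/w6.png",np.hstack([w,t])[:,:,::-1])
E
```

```text
(no output)
```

View pics/w6.png

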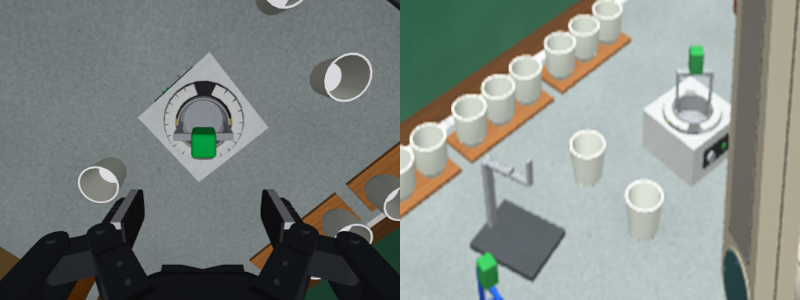

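The basket stands locked and upright in the collar, its lugs hidden under the flange. The stand is upright in its place, the cups are untouched and the gripper is clear.

```bash
python3 -c "
from cell import order
print(order.hand_in())"
```

```text
the job is handed in; nothing more can be done
None
```

The steel basket is off its hook and locked in the grader's collar, and the gripper has let go; the stand is still upright in its place, the cups and spoon were left alone, and the job was handed in at about 22 s.

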